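# Turn the wet model round to the drying fan

## Robot

A 7-joint arm with a two-finger parallel gripper is mounted at the origin on the work surface. World frame = base frame: x ahead of the robot, y to its left, z up, the work surface at z = 0. Lengths are in mm, angles in degrees, forces in N, time in s.
With the tool pointing down it reaches from about 425 to 925 mm from the base axis. Payload 6.8 kg.
Tool frame: the origin (TCP) lies on the centre line of the jaws, within the pads' length; the fingertips stand 19 mm ahead of it and the grasp point (between the pads) is the TCP; z points along the fingers, y is the line along which they close (so a half turn about z gives the same grasp; the last joint's range is limited). The gripper opens to 88 mm and grips with 3 to 60 N. Pads are 20 mm wide; open, the fingers measure 115 mm over their backs; the gripper's body (75 mm by 178 mm) begins 61 mm behind the grasp point.
Start: joints at [57.118, 27.33, 1.283, 89.118, -0.659, 63.558, -4.761], TCP at [303.179, -603.1, 241.664] pointing down, gripper open.
Joint ranges: [-169.35, 169.35], [-19.33, 120.38], [-80.79, 83.38], [13.8, 139.57], [-78.32, 258.32], [9.67, 109.79], [-169.56, 169.56]. Speed limits (degrees/s): [136.94, 136.94, 180, 180, 180, 180, 180].

## Interface

Orientations are given as [roll, pitch, yaw] about the fixed x, y, z axes, in that order (R = Rz(yaw) Ry(pitch) Rx(roll)).
In Python, from bench import env gives the robot as it stands. Calls block until the motion is done:
- env.move_to(position, orientation): joint-space move of the TCP to a pose.
- env.move_l(position, ori=None, vel=150): straight line of the TCP; ori=None keeps the orientation; vel is the mean speed in mm/s.
- env.move_j(angles): joint-space move.
- env.grip(opening, strength=None): finger opening in mm; strength is the grip in N (None keeps the last); returns when the fingers have stopped.
- env.wait(seconds).
- env.inverse_kinematics(position, orientation): joint angles nearest the present ones, or None.
- env.grab_frame(name): name is "scene" or "top" or "wrist"; returns the picture (420x560x3 uint8, red, green, blue); there is no depth.
- env.get_calibration(name): a dict with "fx", "fy", "cx", "cy" (pixels), "R" (3x3) and "t" (3): a world point X has camera coordinates R X + t. Camera axes: x right, y down, z forward; pixel columns grow to the right and rows downward; lengths in mm; the calibration is good to about 2 mm. A picture is of the moment at which its call begins: read the wrist's pose just before it. get_calibration takes no time and is no camera call; for the wrist camera it gives the pose at the moment of the call.
A pose or a line that the arm cannot do raises env.PlanningError and nothing moves.
- env.close_job(): hands the job in; it is judged then, once.
Readings, each from a call of its own:
- env.current_time_s(): time.
- env.current_joint_positions(): joint angles.
- env.current_joint_velocities(): joint speeds.
- env.current_effort(): joint torques, N m.
- env.current_eef_pos(): TCP position.
- env.current_tcp_rot(): TCP orientation.
- env.current_contact_force(): force on the tool from outside, world axes, zero at the start.
- env.current_torque(): the same for the moment, N m.
- env.current_width(): finger opening in mm.
- env.current_grasp_force(): force on a finger pad.
Only numpy, scipy, OpenCV 4.12 (cv2) and the standard library are available. Lean on these libraries where they do the work, as an engineer would, in place of code of your own. Each camera call takes 0.05 s, during which the arm holds its last target. There are 200 camera calls.

## Task

The paint on the tall standing figure on the four-spoke drying turntable is still wet. With a fingertip, push one of the turntable's spokes round until that figure stands squarely in front of the middle of the desk fan, let it come to rest there, then press the fan's push-button all the way down once the figure is in place, and move clear. Never touch, shift or knock over the tall figure or the low model across from it, and leave the paint bottle, paint pot and brush cup undisturbed.

Things in the scene. Friction and masses are not known exactly. Their poses are not given: they have to be found in the camera images.
- foot: Fixed round steel foot of the turntable, 120 mm across, 14 mm high, with a 28 mm post up to the head. Origin: centre of its underside on the table, exactly on the turntable's vertical axis. The fan stands in the direction of its +x axis.
- carousel: Turntable head: four aluminium spokes along its own +x, +y, -x, -y, turning either way about the vertical axis, no stop within a full turn, slightly stiff so it stays where left. Origin: on the axis, 40 mm above the table, level with the spokes' underside. Spokes: bars 14 mm wide, 40 to 56 mm above the table, bare from radius 22 to 100 mm. The +y and -y spokes carry nothing.
- pad_tall (a point): Centre of the floor of the round wooden pad at the end of the +x spoke, 130 mm from the axis and 58 mm above the table, where the tall figure stands. The pad is a shallow dish 58 mm across with a rim 4 mm high that keeps the figure's base from sliding off. All four spokes end in such a pad.
- pad_low (a point): The same point of the pad on the -x spoke, where the low model stands.
- tall_model: Tall grey standing warrior figure with spear and shield on a weighted round black base 44 mm across and 10 mm high; 97 mm high to the spear tip, about 140 g, standing loose on its pad. Origin: centre of its underside. Wet paint: not to be touched.
- low_model: Low grey tracked-vehicle model, 42 x 37 mm, on a round black base 44 mm across; 31 mm high, about 100 g, loose on the pad across from the tall figure. Origin: centre of its underside. Not to be touched.
- fan: Fixed black desk fan: round head 112 mm across and 36 mm deep, its centre 85 mm above the table, top at 141 mm; base 90 mm across. Origin: centre of its underside. It blows along its own -x axis, straight at the turntable's axis, which lies 215 to 235 mm from its origin.
- fan_button (a joint): Travel of the fan's push-button, m: 0 up, 0.006 fully down. Springy: fully down takes about 4 N; comes up again by itself.
- fan_button_top (a point): Centre of the top of the button's round black cap, 36 mm across, on a low fixed grey housing standing by itself on the table at the robot's right; pressed straight down.
- paint_bottle: Loose paint bottle, 28 mm across, 75 mm high. Origin: centre of its underside.
- paint_pot: Loose paint pot, 36 mm across, 45 mm high. Origin: centre of its underside.
- brush_cup: Loose white cup, 60 mm across, 65 mm high, with two brushes standing up to 138 mm. Origin: centre of its underside.
Things that resemble listed ones, but are neither listed nor needed, are in the scene too. What is shaped like the part that bears fan_button but green is not meant. Of the things that look like the fan, the larger one is meant.

How it is judged (in metres and radians):
On the way, in this order (a step that is already met when the one before it is completed fails the run):
1. the fingers push the turntable (contact force between carousel and the fingers above 0.2 N).
2. the tall figure stands at rest in front of the middle of the fan (y of tall_model in the frame of fan between -0.015 and 0.015 m and x of tall_model in the frame of fan between -0.14 and -0.05 m and angular speed of carousel below 0.1 rad/s), for 0.3 s.
3. the fan's button is pressed down with the figure still in place (y of tall_model in the frame of fan between -0.015 and 0.015 m and x of tall_model in the frame of fan between -0.14 and -0.05 m and value of joint fan_button above 0.004 m), for 0.05 s.
At the end, for the whole second after the job is handed in: The tall figure stands upright on its pad within 15 mm to either side of the fan's centre line, on the fan's front side, the turntable is at rest, the low model still stands on its own pad, the button has been pressed (at least 4 of its 6 mm, after the figure was in place) and let go (all of step 2 and value of joint fan_button below 0.002 m and horizontal distance between tall_model and pad_tall below 0.015 m and horizontal distance between low_model and pad_low below 0.015 m and angle between each of tall_model, low_model's own z axis and vertical below 0.2 rad and linear speed of each of tall_model, low_model below 0.02 m/s); the robot touches nothing.
It fails at once if a model is touched by the robot (contact force between any of tall_model, low_model and the fingers above 0.2 N or contact force between any of tall_model, low_model and the arm above 0.2 N).
It fails at once if a model is lifted, shifted more than 15 mm on its pad, or knocked over (horizontal distance between tall_model and pad_tall above 0.015 m or horizontal distance between low_model and pad_low above 0.015 m or height (world z) of any of tall_model, low_model above 0.07 m or angle between any of tall_model, low_model's own z axis and vertical above 0.35 rad).
It fails at once if the bottle, the pot or the brush cup is moved more than 15 mm or tipped (distance of any of paint_bottle, paint_pot, brush_cup from where it was at the start of the episode above 0.015 m or angle between any of paint_bottle, paint_pot, brush_cup's own z axis and vertical above 0.3 rad).
It also fails if it takes over 58 s, if anything falls off the work surface, if the arm or the gripper's body presses on something with over 40 N, if the wrist force passes 120 N, or if a joint passes its speed limit or range.

## Working session

There is one attempt and no reset: what is moved stays moved. The work goes in short steps, each a Python script; the robot and the scene stay as the last script left them, time stands still between calls to the robot, and variables do not carry over. Pictures are saved under pics/ and viewed, at most 10 in all, crops included, and the job is handed in when it is done.

```bash
mkdir -p pics
python3 - <<'E'
from bench import env
import cv2
for n in("scene","top"):
    f=env.grab_frame(n); cv2.imwrite(f"pics/{n}0.png",cv2.resize(f[:,:,::-1],(784,588),interpolation=cv2.INTER_CUBIC)); cv2.imwrite(f"raw_{n}.png",f[:,:,::-1])
    c=env.get_calibration(n); print(n,c)
E
```

```text
scene {'fx': 387.9950057749099, 'fy': 387.9950057749099, 'cx': 280.17553180491757, 'cy': 207.90728497749922, 'R': array([[ 0.67091876,  0.74144984, -0.01096107],
       [ 0.45825722, -0.42619566, -0.77997281],
       [-0.58298227,  0.5182754 , -0.62571741]]), 't': array([-440.128516  , -205.4463254 , 1318.21662098])}
top {'fx': 395.7193844319587, 'fy': 395.7193844319587, 'cx': 276.71874045998413, 'cy': 206.2325108542178, 'R': array([[ 0.0137613 , -0.99941601,  0.03127718],
       [-0.99350646, -0.01719967, -0.11246819],
       [ 0.11294047, -0.02952637, -0.99316295]]), 't': array([ 23.08185764, 589.22427981, 960.42949962])}
```

View pics/top0.png

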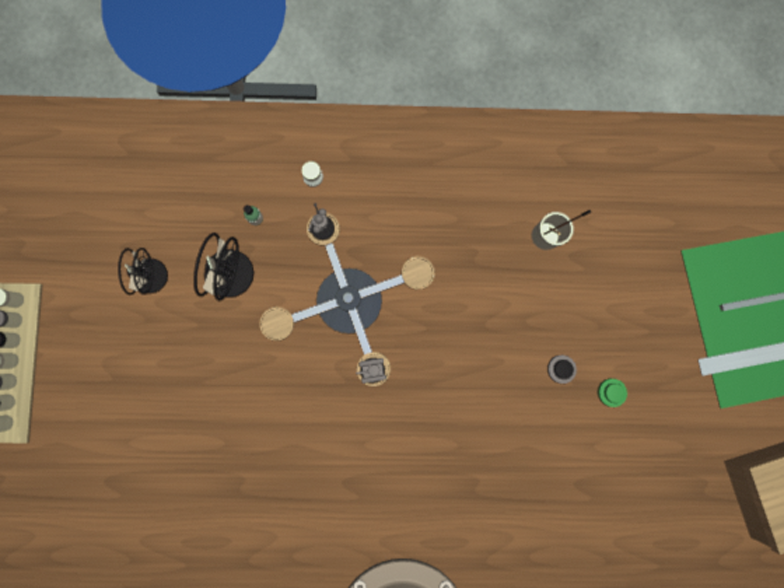

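View pics/scene0.png

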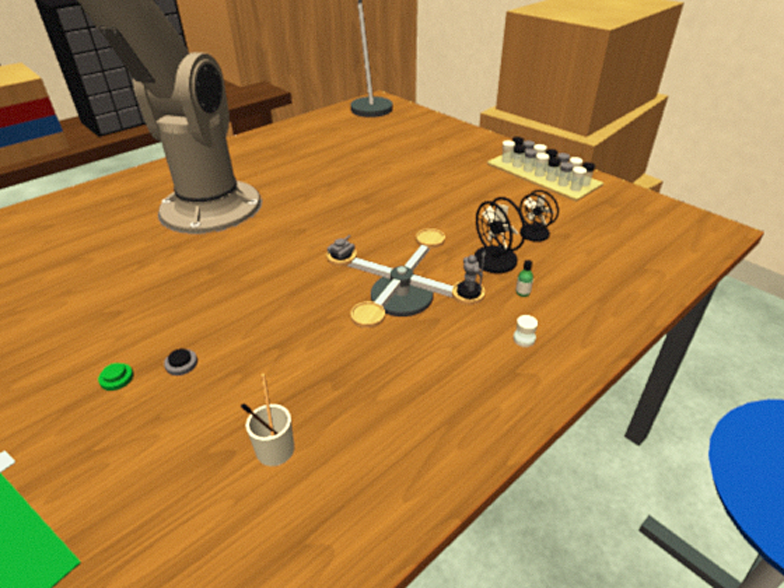

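The top view (784×588) shows the hub at (348,298), the tall figure's pad at (322,228) and the low model at (373,370). The empty pads are at (418,272) and (277,323).

What could be mistaken for what:
- **Fans:** large one at (225,270), which is the one meant. The small one at (145,272) is a decoy.
- **Buttons:** black cap on grey at (562,370), which is the one meant. The green one at (613,393) is a decoy.
- **Figures:** tall warrior at (322,225), low vehicle at (373,370).

The bottle is at (252,213), the pot at (311,173) and the cup at (556,230).

Next I'll take the measurements and a close crop.

```bash
cat > h.py <<'E'
from bench import env
import numpy as np, cv2
def ray(c,u,v):
    d=c["R"].T@np.array([(u-c["cx"])/c["fx"],(v-c["cy"])/c["fy"],1.]); return -c["R"].T@c["t"],d
def onz(c,u,v,z):
    o,d=ray(c,u,v); return (o+d*(z-o[2])/d[2])
def proj(c,X):
    p=c["R"]@np.array(X)+c["t"]; return np.array([c["fx"]*p[0]/p[2]+c["cx"],c["fy"]*p[1]/p[2]+c["cy"]])
def tri(r1,r2):
    (o1,d1),(o2,d2)=r1,r2
    s,_,_,_=np.linalg.lstsq(np.c_[d1,-d2],o2-o1,rcond=None)
    a,b=o1+d1*s[0],o2+d2*s[1]; return (a+b)/2,np.linalg.norm(a-b)
def blobs(m,amin=30):
    n,l,s,c=cv2.connectedComponentsWithStats(m.astype(np.uint8)); return [(c[i],s[i]) for i in range(1,n) if s[i,4]>=amin]
E
python3 - <<'E'
from h import *
ct,cs=env.get_calibration("top"),env.get_calibration("scene")
T=cv2.imread("raw_top.png");S=cv2.imread("raw_scene.png")
H=cv2.cvtColor(T,cv2.COLOR_BGR2HSV);HS=cv2.cvtColor(S,cv2.COLOR_BGR2HSV)
print("pads")  # light tan
m=(H[...,2]>165)&(H[...,1]>60)&(H[...,0]<30); m[:, :120]=0;m[:,350:]=0
for c,s in blobs(m): print(c.round(1),s,onz(ct,*c,59).round(1))
print("dark top")
m=H[...,2]<75
for c,s in blobs(m,40): print(c.round(1),s,onz(ct,*c,0).round(1))
print("dark scene")
m=HS[...,2]<60; m[:130]=0
for c,s in blobs(m,40): print(c.round(1),s,onz(cs,*c,0).round(1))
a=cv2.resize(T[140:300,100:340],None,fx=3.3,fy=3.3,interpolation=cv2.INTER_CUBIC)[:300]
a=cv2.resize(T[150:240,80:220],(560,360),interpolation=cv2.INTER_CUBIC)
b=cv2.resize(S[120:210,310:400],(360,360),interpolation=cv2.INTER_CUBIC)[:,:230]
d=cv2.resize(T[240:300,380:460],(320,240),interpolation=cv2.INTER_CUBIC)
e=cv2.resize(S[235:295,60:160],(400,240),interpolation=cv2.INTER_CUBIC)
im=np.zeros((600,790,3),np.uint8);im[:360,:560]=a;im[:360,560:]=b;im[360:,:320]=d;im[360:,330:730]=e
cv2.imwrite("pics/crop1.png",im)
E
```

```text
pads
[232.7 167.5] [219 156  23  19  96] [680.  142.8  59. ]
[297.9 194.4] [287 183  23  23 403] [616.  -18.6  59. ]
[197.2 230.6] [186 219  23  24 420] [523.3 224.   59. ]
[270.2 257.1] [257 251  22  19  92] [462.2  47.1  59. ]
dark top
[169.9  66.3] [113  55 113  17 427] [964.6 322.6   0. ]
[231.3 164.7] [222 156  17  15 126] [699.8 151.6   0. ]
[143.9 187.3] [139 166  18  46 125] [635.8 374.9   0. ]
[165.6 193.9] [151 169  30  46 837] [619.5 318.6   0. ]
[ 88.  193.5] [ 85 177  11  34  60] [617.1 515.9   0. ]
[106.8 195. ] [ 91 177  29  33 493] [614.  468.1   0. ]
[402.1 263.5] [396 257  14  14 151] [ 449.7 -294.1    0. ]
[537.3 349.9] [ 518  316   42   78 1124] [ 236.6 -636.4    0. ]
dark scene
[150.  139.5] [126 130  43  14 110] [-52.6  25.1   0. ]
[362.7 174.1] [339 141  56  54 836] [592.3 395.3   0. ]
[354.5 162. ] [348 158  13  10  81] [531.1 431.3   0. ]
[243.4 181.5] [236 177  16   8  53] [375.7 106.1   0. ]
[334.3 207.1] [327 201  16  12 136] [640.9 212.1   0. ]
[474.6 265.1] [ 447  205   64  113 1578] [999.5 286.8   0. ]
[291.4 222.3] [276 215  32  11  62] [607.5  83.3   0. ]
[127.7 255.5] [120 250  16  12 153] [ 430.6 -283.7    0. ]
[181.1 296. ] [173 289  21  18  40] [ 621.7 -252.9   -0. ]
[533.7 383.9] [519 365  28  33  69] [1200.3   96.9    0. ]
[485.8 398.5] [457 376  59  44 259] [1156.4   12.     0. ]
```

View pics/crop1.png

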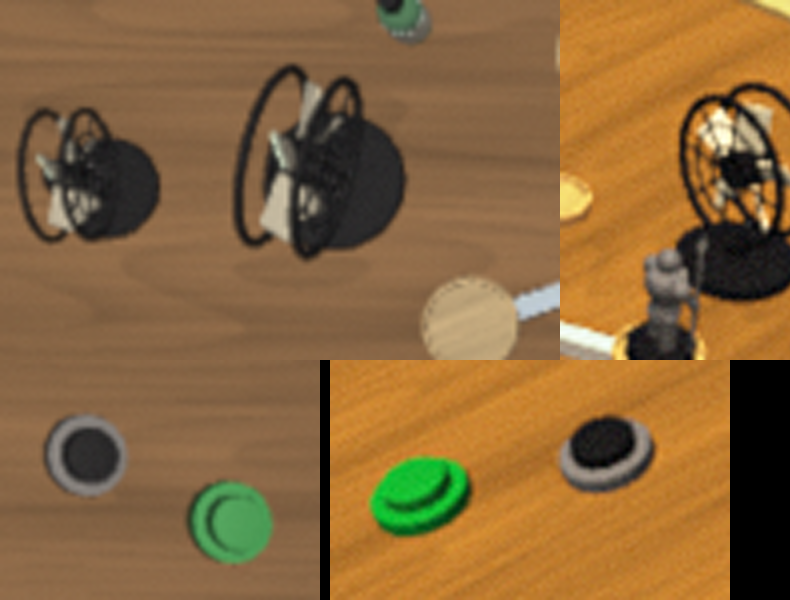

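The crop confirms the larger fan, with its base centre at crop (335,178), which is raw (163.8,194.5). It also confirms the black cap on grey housing at crop (90,455). The two empty pads measure 259.7 mm apart against 260 expected, so the axis is at about (569.7,102.7). I'll check the fan and button positions and the IK, then push the −y spoke and stop short.

```bash
cat >> h.py <<'E'
AX=np.array([569.65,102.7]); R0=78.; Z=63.
def pose(a_deg,off,z=Z,r=R0):
    "TCP at radius r on spoke angle a, off mm to its clockwise side; tool y along spoke"
    a=np.radians(a_deg); p=AX+r*np.array([np.cos(a),np.sin(a)])+off*np.array([np.sin(a),-np.cos(a)])
    return [*p,z]
def spoke():
    c=env.get_calibration("top"); T=env.grab_frame("top"); H=cv2.cvtColor(T,cv2.COLOR_RGB2HSV)
    m=(H[...,2]>165)&(H[...,1]>60)&(H[...,0]<30); m[:,:120]=0; m[:,350:]=0
    return T,[(onz(c,*q,59)[:2].round(1),s[4]) for q,s in blobs(m,40)]
E
python3 - <<'E'
from h import *
ct,cs=env.get_calibration("top"),env.get_calibration("scene")
f=onz(ct,163.8,194.5,8);v=f[:2]-AX
print("fan",f,np.hypot(*v),np.degrees(np.arctan2(v[1],v[0])), "scene base px",proj(cs,f))
print("button",tri(ray(ct,402.1,263.5),ray(cs,127.7,255.5)))
print(env.current_tcp_rot(),env.current_time_s())
for add in(90,-90):
    for a,o,z in((-69,35,240),(-69,35,63),(-40,17,63),(-12,17,63)):
        q=env.inverse_kinematics(pose(a,o,z),[180,0,a+add]); print(add,a,None if q is None else np.round(q,0))
E
```

```text
fan [616.8335961 320.9745847   8.       ] 223.3161124227373 77.80226688352427 scene base px [353.48682157 185.1063698 ]
button (array([ 450.04353653, -287.9891327 ,   17.52080951]), np.float64(0.11134201771796458))
[-1.79905373e+02  7.16277620e-03  2.66914277e+01] 0.1
90 -69 [ 10.  19. -22. 103.   8.  59. -84.]
90 -69 [  3.  31. -14. 111.  11.  39. -87.]
90 -40 [  5.  36. -19. 103.  16.  44. -63.]
90 -12 [  7.  39. -26.  99.  22.  47. -41.]
-90 -69 [ 29.  24. -47. 102.  19.  63.  86.]
-90 -69 [ 21.  36. -38. 110.  31.  45.  77.]
-90 -40 [ 35.  55. -68. 101.  57.  66.  88.]
-90 -12 [ 31.  57. -69.  98.  57.  68. 115.]
```

Everything agrees: fan distance 223 mm (215–235 expected), and the button top at z=17.5 with a 0.1 mm ray gap. The −y spoke has to go from −69.1° to about −12.3°.

Run:
```python
from h import *
env.grip(0)
env.move_to(pose(-69,38,240),[180,0,21])
env.move_l(pose(-69,38),vel=120)
print(env.current_contact_force().round(1) if hasattr(env.current_contact_force(),'round') else env.current_contact_force())
env.move_l(pose(-69,19),vel=40)
for a in np.linspace(-66,-17,8):
    env.move_l(pose(a,17),[180,0,a+90],vel=30)
print(env.current_contact_force(),env.current_time_s())
env.wait(.3)
T,b=spoke(); print(b)
cv2.imwrite("pics/push1.png",T[100:320,100:400,::-1].repeat(2,0).repeat(2,1))
```

```text
[-0.3 -0.6 -0.1]
[ 0.17425162 -0.93266182 -0.53161768] 9.7667
[(array([602.9, 218.4]), np.int32(113)), (array([444.1, 137. ]), np.int32(455))]
```

View pics/push1.png

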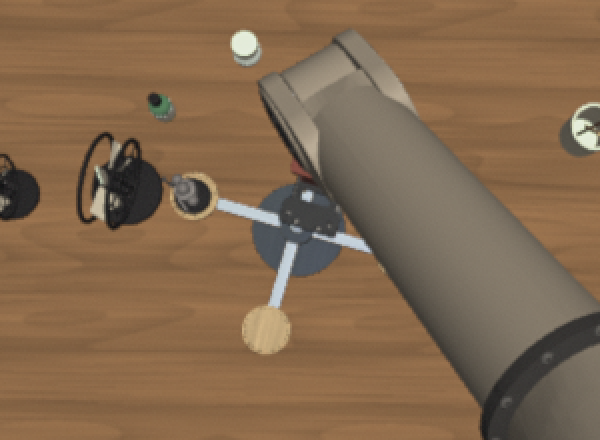

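The picture shows the tall figure at (192,192), almost in front of the fan at (150,190), with everything upright. The visible empty pad puts the tall spoke at 74.7°, against a target of 77.8°. I'll push the last 2.8°, back off, and check.

Run:
```python
from h import *
a=-14.2
env.move_l(pose(a,17),[180,0,a+90],vel=15)
env.wait(.3)
env.move_l(pose(a,40),vel=50)
env.move_l(pose(a,40,240),vel=120)
env.move_to([450,-288,200],[180,0,26.7])
env.wait(.2)
T,b=spoke(); print(b,env.current_time_s())
p=np.array([q for q,s in b if s>350]); print(len(p))
if len(p)==2:
    d=p[p[:,0].argmax()]-p[p[:,0].argmin()]; print("tall",np.degrees(np.arctan2(d[1],d[0]))+90, p.mean(0))
cv2.imwrite("pics/push2.png",T[100:320,100:450,::-1].repeat(2,0).repeat(2,1))
```

```text
[(array([696.6,  73.5]), np.int32(405)), (array([596.2, 224.1]), np.int32(121)), (array([549.4,  -3.8]), np.int32(49)), (array([442.2, 132. ]), np.int32(453))] 14.7333
2
tall 77.04980235807992 [569.4  102.75]
```

View pics/push2.png

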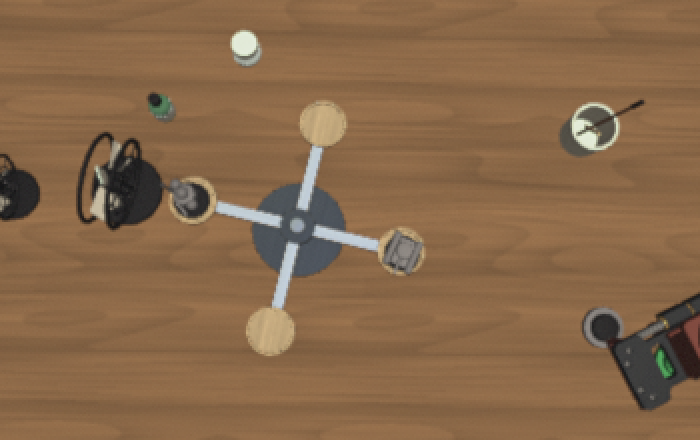

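The tall spoke is now at 77.05°, about 2 mm off the fan's centre line, and all the models stand. The button at (603,327) is visible and undisturbed. Now I'll press it under force watch.

Run:
```python
from h import *
env.move_l([450,-288,45],vel=120)
f0=np.array(env.current_contact_force())[2]
for z in np.arange(38,24,-1.):
    env.move_l([450,-288,z],vel=20); env.wait(.05)
    f=np.array(env.current_contact_force())[2]-f0; print(z,round(f,1),round(env.current_eef_pos()[2],1))
    if f>7: break
env.wait(.3)
env.move_l([450,-288,200],vel=120)
env.wait(.5); T,b=spoke(); print(b,env.current_contact_force(),env.current_time_s())
```

```text
38.0 2.4 38.3
37.0 2.8 37.2
36.0 2.7 36.1
35.0 6.0 35.4
34.0 15.4 35.1
[(array([696.5,  73.5]), np.int32(404)), (array([596. , 224.2]), np.int32(120)), (array([549.4,  -3.8]), np.int32(49)), (array([442.3, 131.9]), np.int32(452))] [-0.38039439 -0.06665688 -0.17006804] 20.3083
```

The force profile is a spring followed by a hard stop at 35.1. The first contact fell between my 45 and 38 mm samples, so I'll press once more with finer logging to confirm the travel is about 6 mm.

Run:
```python
from h import *
env.move_l([450,-288,48],vel=120); env.wait(.2)
f0=np.array(env.current_contact_force())[2]
for z in np.arange(46,33.5,-1.):
    env.move_l([450,-288,z],vel=20); env.wait(.15)
    print(round(env.current_eef_pos()[2],1),round(np.array(env.current_contact_force())[2]-f0,1))
env.move_l([450,-288,240],vel=120)
env.wait(.5); T,b=spoke(); print(b[0],b[-1],env.current_contact_force(),env.current_time_s())
cv2.imwrite("pics/end.png",T[100:320,100:450,::-1].repeat(2,0).repeat(2,1))
```

```text
46.0 0.3
45.0 0.3
44.0 -0.1
43.0 0.2
42.0 -0.2
41.1 -0.2
40.1 1.8
39.1 2.5
38.1 2.9
37.1 2.8
36.1 3.5
35.3 7.8
35.1 17.1
(array([696.5,  73.6]), np.int32(403)) (array([442.3, 131.9]), np.int32(451)) [0.19186789 0.8228155  0.18933113] 29.5417
```

View pics/end.png

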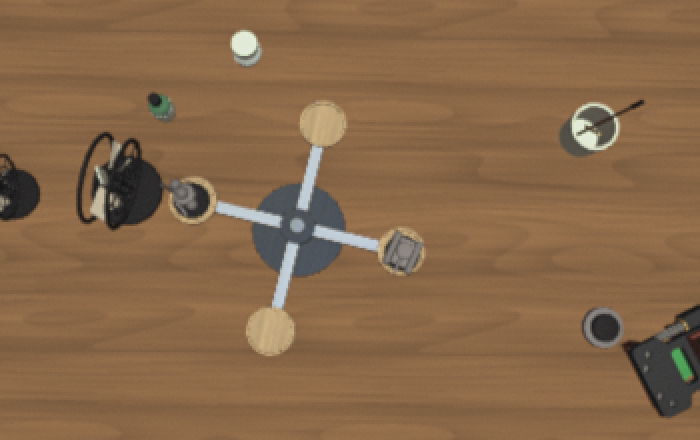

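The button first met the finger at about 41 mm and hit its stop at 35.2 mm, so it travelled the full 6 mm with the spring reaching about 4 N. The picture shows the figure at (190,195) unchanged before the fan, nothing else moved, and the gripper clear of the button.

```bash
python3 -c "
from bench import env
print(env.close_job())"
```

```text
the job is handed in; nothing more can be done
None
```

I handed the job in with the tall figure at rest in front of the fan, about 2 mm off its centre line by my measurement. I pressed the button fully down twice (the second press was to confirm its full 6 mm travel) and let it go; the final picture shows nothing else disturbed and the arm clear, but no verdict came back.

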